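# Fit the ground-glass screen plate into the sprung plate holder

## Robot

A 7-joint arm with a two-finger parallel gripper is mounted at the origin on a cart in front of the work surface, level with it; the furniture and walls round the work are solid. World frame = base frame: x ahead of the robot, y to its left, z up, the work surface at z = 0. Lengths are in m, angles in rad, forces in N, time in s.
With the tool pointing down it reaches from about 0.4 to 0.85 m from the base axis. Payload 10.4 kg.
Tool frame: the origin (TCP) lies midway between the tips of the shut fingers; the grasp point (between the pads) lies 19 mm behind it; z points along the fingers, y is the line along which they close (so a half turn about z gives the same grasp; the last joint's range is limited). The gripper opens to 85 mm and grips with 20 to 120 N. Pads are 22 mm wide; open, the fingers measure 114 mm over their backs; the gripper's body (76 mm by 85 mm) begins 54 mm behind the grasp point. The pads swing forward as they close: fully open they stand 13 mm farther back than shut.
Start: joints at [-1.216, 0.332, -0.065, 1.46, 0.022, 1.35, -0.088], TCP at [0.231, 0.581, 0.231] pointing down, gripper open.
Joint ranges: [-2.6, 2.6], [-0.5, 2.12], [-1.47, 1.34], [0.16, 2.42], [-1.27, 4.41], [0.06, 2.06], [-2.6, 2.6]. Speed limits (rad/s): [2.22, 2.22, 2.79, 2.79, 3.14, 3.14, 3.14].

## Interface

Orientations are given as a rotation vector (axis times angle).
In Python, from cell import sense, capture, order gives the robot as it stands.
- The arm moves only by the tool play_rows, never from a script. Its arguments are lists of equal length, an entry for each row: "twist": the turn, a rotation vector about the tool's x, y, z in rad, a list of three; "dp": the shift along the tool's x, y, z in mm, a list of three; "grip": the closure, from 0 (fully open) to 1 (shut). A call has 1 to 20 rows; each row is the pose to reach, as a shift and turn from the pose commanded when the call began, along the tool's axes at that moment; what a row does not reach only later rows make up. A row lasts 1/12 s, in which the tool goes at most 41.7 mm and 7.16 degrees, less where a joint would pass 70% of its speed; a pose out of reach is approached as far as the arm can. A call with a gripper value outside its range is refused whole. The fingers move at their own pace and stop on an object; "squeeze" is the grip in N (left out, the last holds). Time passes only in rows, so rows that repeat a pose let the fingers close. It gives the time, the measured TCP pose, the force, the opening and the grip force at its end, in the units of the state.
- sense(): the state, without advancing time (a new reading comes with each control period).
- capture(name): name is "scene" or "top" or "wrist"; returns a dict with "pixels" (384x512x3 uint8, red, green, blue), "K" (3x3 intrinsics, pixels), "cam_to_world" (4x4, takes a point from camera to world coordinates); the wrist camera has in their place "mount" (4x4, takes a point from camera to tool coordinates, whose origin is the TCP and whose axes are the flange's). Camera axes: x right, y down, z forward; pixel columns grow to the right and rows downward; lengths in m; the calibration is good to about 2 mm. A picture is of the moment at which its call begins: read the wrist's pose just before it. There is no depth.
- order.close_job(): hands the job in; it is judged then, once.
The state is a dict: "time": time; "q": joint angles; "joint_velocities": joint speeds; "tau": joint torques, N m; "eef_pos": TCP position; "tcp_rot": TCP orientation; "wrist_force": force on the tool from outside, world axes, zero at the start; "moment": the same for the moment, N m; "gripper_width": opening from 0.0 (shut) to 1.0 (fully open); "gripper_force": force on a finger pad.
Only numpy, scipy, OpenCV 4.12 (cv2) and the standard library are available. Lean on these libraries where they do the work, as an engineer would, in place of code of your own. Each camera call takes 0.05 s, during which the arm holds its last target. There are 200 camera calls.

## Task

Draw the plate with the round white ground-glass window out of the wooden rack and fit it upright in the sprung plate holder, one side edge in each jaw's groove and its lower edge fully home on the sill, then let go of it. The gap between the jaws is narrower than the plate, so put one lower corner in the sprung jaw first, push that jaw back, and swing the other edge down into the fixed jaw. Leave the other two plates standing in the rack.

Things in the scene. Friction and masses are not known exactly. Their poses are not given: they have to be found in the camera images.
- window_plate: The plate to fit: flat grey-coated metal, 100 mm wide (its y), 90 mm high (z), 8 mm thick (x), about 0.15 kg, with a round white ground-glass window (55 mm over its black rim, centre 40 mm above the lower edge) on both faces. Origin: middle of its lower edge. It starts upright in one of three slots of the rack. Either face may look either way in the holder.
- slit_plate: A plate of the same size and frame with one narrow upright slit on a plain grey disc; it stands in the rack and stays there.
- hole_plate: A plate of the same size and frame with a square field of 25 small dark holes; it stands in the rack and stays there.
- plate_rack: Wooden rack, fixed to the table: 150 mm (x) by 116 mm (y), 36 mm high, origin at the centre of its underside. Slots 10 mm wide every 20 mm along x, floor 10 mm above the table, walls 34 mm high. The plates stand in the slots at x = -60, 0 and +60 mm, thickness along the rack's x, width along its y, tops 100 mm above the table.
- plate_holder: Sprung plate holder, fixed to the table: dark steel base 84 (x) by 256 (y) by 8 mm. On it an aluminium carriage, locked up to 10 mm to either side of the middle along y, by an amount that is not reported: see or feel where it stands. Origin on the underside; with the carriage in the middle it lies below the middle of a fitted plate (plate thickness along x, width along y).
- base_top (a point): Point of the holder 8 mm above its origin; axes as the holder's. Heights on the carriage, above the table: sill 26 mm (70 mm long), tops of both jaws and of the spring block 72 mm. The jaws are 30 mm wide with facing upright grooves 9.6 mm wide, 10 mm deep, open at the top, flared to 13 mm over the top 7 mm and the inner 4 mm; their back walls have square tops.
- sprung_jaw (a joint): How far (m) the sprung jaw is pushed outward on the carriage, to the holder's +y: 0 at rest, stop at 0.012, about 3 N and 6.6 N there; about 0.006 with the plate fitted. With the carriage in the middle, the groove backs are at y = +44 mm (sprung jaw at rest) and -50 mm (fixed jaw, 10 mm thick behind it); a spring block is at y = 84 to 98 mm, brass rod heads outside it.
There are look-alikes about, which are no part of the job. What is shaped like the slit_plate but turquoise is not meant.

How it is judged:
On the way, in this order (a step that is already met when the one before it is completed fails the run):
1. the window plate is drawn up out of the rack (z of window_plate in the frame of plate_rack above 0.04 m), for 0.1 s.
2. with the plate over the holder, the sprung jaw is pushed back (value of joint sprung_jaw above 0.003 m and horizontal distance between window_plate and plate_holder below 0.05 m), for 0.1 s.
At the end, for the whole second after the job is handed in: The window plate stands upright (0.04 rad) in both grooves, centred across the holder within 2.5 mm, its lower edge on the sill within 2 mm, keeping the sprung jaw pressed back 4 to 9 mm, let go and at rest; the slit and hole plates still stand in their rack slots (x of window_plate in the frame of plate_holder between -0.0025 and 0.0025 m and y of window_plate in the frame of plate_holder between -0.013 and 0.013 m and z of window_plate in the frame of plate_holder between 0.024 and 0.028 m and angle between window_plate's own z axis and vertical below 0.04 rad and angle between the x axis of window_plate and the x axis of plate_holder, either way round below 0.05 rad and value of joint sprung_jaw between 0.004 and 0.009 m and linear speed of window_plate below 0.01 m/s and z of each of slit_plate, hole_plate in the frame of plate_rack below 0.013 m and angle between each of slit_plate, hole_plate's own z axis and vertical below 0.2 rad); the robot touches nothing.
It fails at once if another plate is pulled from the rack or knocked over (distance of any of slit_plate, hole_plate from where it was at the start of the episode above 0.02 m).
It also fails if it takes over 45 s, if anything falls off the work surface, if the arm or the gripper's body presses on something with over 40 N, if the wrist force passes 120 N, or if a joint passes its speed limit or range.

## Working session

There is one attempt and no reset: what is moved stays moved. The work goes in short steps, Python scripts to look and compute and a tool call to move; the robot and the scene stay as the last step left them, time stands still between calls to the robot, and variables do not carry over. Pictures are saved under pics/ and viewed, at most 10 in all, crops included, and the job is handed in when it is done.

Besides the shell and the picture viewer there is one more tool, called after "Call:" in YAML: its name, and indented under it one key for each argument. play_rows: Moves the arm, as the interface text tells. Its arguments: {"type":"object","properties":{"twist":{"type":"array","items":{"type":"array","items":{"type":"number"}}},"dp":{"type":"array","items":{"type":"array","items":{"type":"number"}}},"grip":{"type":"array","items":{"type":"number"}},"squeeze":{"type":"number"}},"required":["twist","dp","grip"]}

```bash
mkdir -p pics
cat > h.py <<'E'
import numpy as np,cv2
from cell import sense,capture,order
from scipy.spatial.transform import Rotation as R
def cam(name):
    s=sense(); c=capture(name); K=np.array(c["K"])
    if name=="wrist":
        T=np.eye(4);T[:3,:3]=R.from_rotvec(s["tcp_rot"]).as_matrix();T[:3,3]=s["eef_pos"];M=T@np.array(c["mount"])
    else: M=np.array(c["cam_to_world"])
    return c["pixels"],K,M
def ray(px,K,M):
    d=M[:3,:3]@np.linalg.solve(K,[px[0],px[1],1.]); return M[:3,3],d
def onz(px,K,M,z):
    o,d=ray(px,K,M); return o+d*(z-o[2])/d[2]
def proj(P,K,M):
    p=M[:3,:3].T@(np.array(P)-M[:3,3]); p=K@p; return p[:2]/p[2]
def save(name,im): cv2.imwrite("pics/"+name,im[:,:,::-1])
E
python3 - <<'E'
from h import *
s=sense();print(s)
ims=[]
for n in("scene","top"):
    p,K,M=cam(n);ims.append(p);print(n,K.round(1).tolist(),M.round(3).tolist());np.savez(n+"0.npz",p=p,K=K,M=M)
    save(n+"0.png",cv2.resize(p,(800,600),interpolation=cv2.INTER_CUBIC))
E
```

```text
{'time': 0.0, 'q': array([-1.21558817,  0.3328595 , -0.06473238,  1.46094558,  0.02158954,
        1.34987234, -0.08850294]), 'joint_velocities': array([-0.00106802,  0.00061345,  0.00126563, -0.00089713, -0.00142933,
       -0.00115592, -0.00141759]), 'tau': array([-7.17199455e-04, -6.25426555e+01,  4.91808099e-02, -3.91622257e+01,
        1.63212925e-02,  9.67228058e-03,  2.21021145e-05]), 'eef_pos': array([0.23039957, 0.58058575, 0.23052169]), 'tcp_rot': array([-5.89823581e-01, -3.08550414e+00,  2.15554181e-03]), 'wrist_force': array([ 0.21189468, -0.17987427,  0.14941338]), 'moment': array([-0.01409563,  0.04323123,  0.00123833]), 'gripper_force': 0.0, 'gripper_width': 1.0024194571477432}
scene [[353.7, 0.0, 257.9], [0.0, 353.7, 193.0], [0.0, 0.0, 1.0]] [[-0.633, -0.408, 0.658, -0.161], [-0.774, 0.357, -0.523, 0.923], [-0.021, -0.84, -0.541, 0.587], [0.0, 0.0, 0.0, 1.0]]
top [[437.0, 0.0, 255.0], [0.0, 437.0, 196.5], [0.0, 0.0, 1.0]] [[-0.018, -0.988, 0.156, 0.264], [-1.0, 0.02, 0.009, 0.388], [-0.012, -0.156, -0.988, 1.356], [0.0, 0.0, 0.0, 1.0]]
```

View pics/scene0.png

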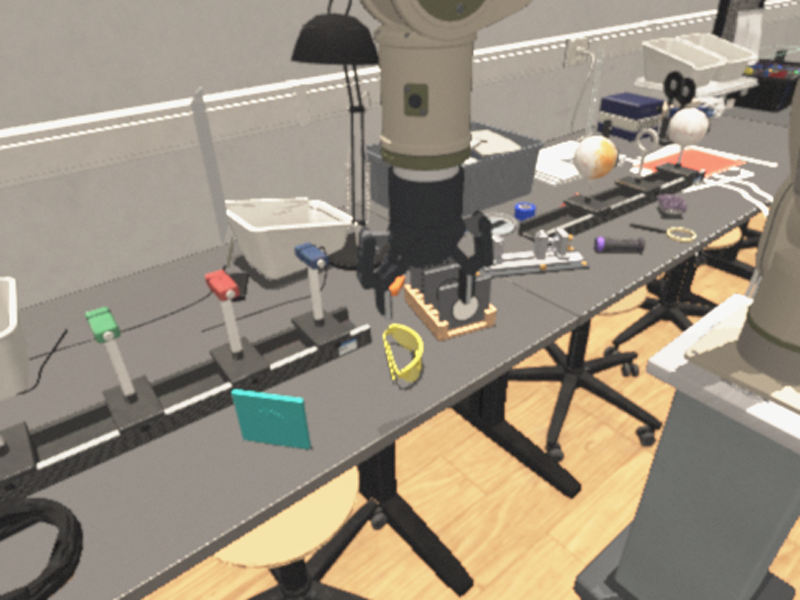

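View pics/top0.png

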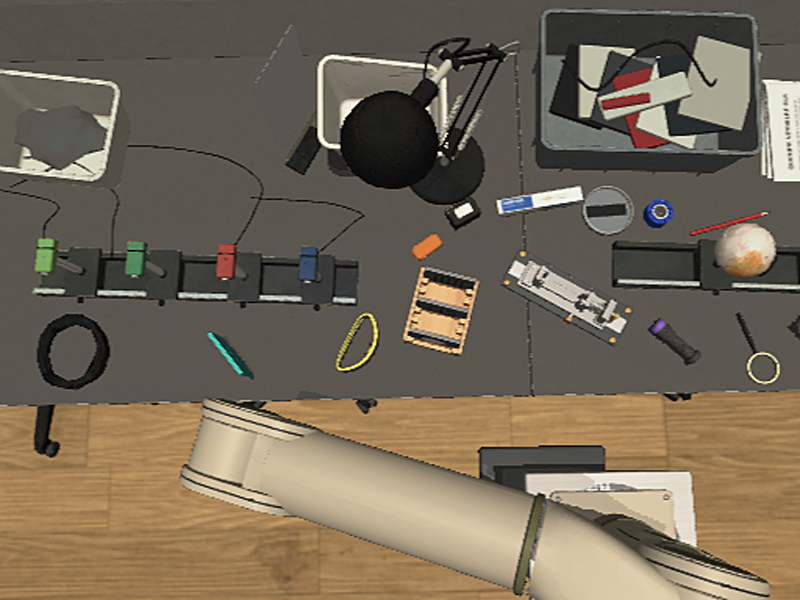

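The scene view shows the rack at about (450,300) and the holder at (535,255). The top view shows the rack at (440,310) and the holder at (565,297), in 800x600 pixels. I need closer crops of both.

Run:
```python
from h import *
a=np.load("scene0.npz");b=np.load("top0.npz")
s=cv2.resize(a["p"][150:220,250:330],(400,350),interpolation=cv2.INTER_CUBIC)
t=cv2.resize(b["p"][155:235,250:410],(800,400),interpolation=cv2.INTER_CUBIC)
save("crop0.png",t);save("crop1.png",s)
for n,p in dict(rackTL=(273,171),rackTR=(306,173),rackBR=(296,226),rackBL=(258,217)).items(): print(n,onz(p,b["K"],b["M"],.036).round(3))
for n,p in dict(hL=(322,180),hR=(395,220),hTL=(332,160),hTR=(405,198)).items(): print(n,onz(p,b["K"],b["M"],.008).round(3))
```

```text
rackTL [0.551 0.343 0.036]
rackTR [0.543 0.241 0.036]
rackBR [0.38  0.277 0.036]
rackBL [0.409 0.392 0.036]
hL [0.525 0.189 0.008]
hR [ 0.395 -0.031  0.008]
hTL [0.589 0.155 0.008]
hTR [ 0.463 -0.066  0.008]
```

View pics/crop0.png

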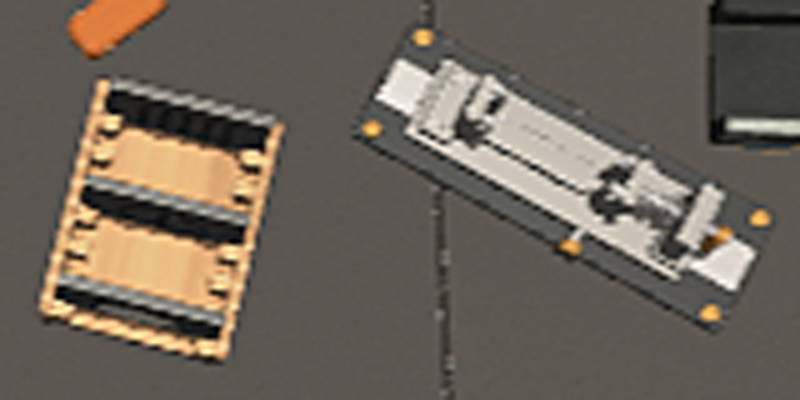

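View pics/crop1.png

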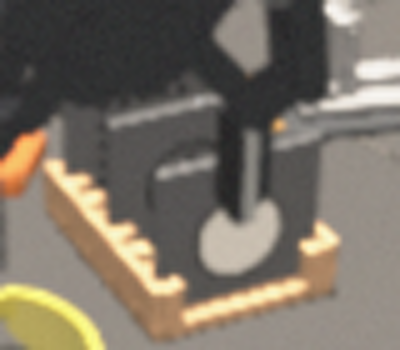

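The nearest plate in the rack shows a pale disc, but the gripper hides part of it. The holder's spring block and rods are at its right (−y) end. I'll go above the holder, which clears the scene view of the rack.

Call:
play_rows:
  twist:
    - [0, 0, 1.724]
    - [0, 0, 1.724]
    - [0, 0, 1.724]
    - [0, 0, 1.724]
    - [0, 0, 1.724]
    - [0, 0, 1.724]
    - [0, 0, 1.724]
    - [0, 0, 1.724]
    - [0, 0, 1.724]
    - [0, 0, 1.724]
    - [0, 0, 1.724]
    - [0, 0, 1.724]
    - [0, 0, 1.724]
    - [0, 0, 1.724]
    - [0, 0, 1.724]
    - [0, 0, 1.724]
    - [0, 0, 1.724]
    - [0, 0, 1.724]
  dp:
    - [-433, -387, -70]
    - [-433, -387, -70]
    - [-433, -387, -70]
    - [-433, -387, -70]
    - [-433, -387, -70]
    - [-433, -387, -70]
    - [-433, -387, -70]
    - [-433, -387, -70]
    - [-433, -387, -70]
    - [-433, -387, -70]
    - [-433, -387, -70]
    - [-433, -387, -70]
    - [-433, -387, -70]
    - [-433, -387, -70]
    - [-433, -387, -70]
    - [-433, -387, -70]
    - [-433, -387, -70]
    - [-433, -387, -70]
  grip: [0, 0, 0, 0, 0, 0, 0, 0, 0, 0, 0, 0, 0, 0, 0, 0, 0, 0]

```text
time: 1.6
eef_pos: [0.4897, 0.0628, 0.3009]
tcp_rot: [-2.724, -1.564, 0.001]
wrist_force: [-0.2, 0.8, -0.0]
gripper_width: 0.998
gripper_force: 0.0
```

Run:
```python
from h import *
s=sense();print(s["time"],s["eef_pos"].round(4),R.from_rotvec(s["tcp_rot"]).as_matrix().round(3).tolist(),s["q"].round(2))
out=[]
for n in("scene","wrist","top"):
    p,K,M=cam(n);np.savez(n+"1.npz",p=p,K=K,M=M)
    if n=="wrist": print(capture("wrist")["mount"].round(3).tolist(),K[0])
    out.append(p)
w=cv2.resize(out[1],(640,480),interpolation=cv2.INTER_CUBIC)
save("wrist1.png",w)
save("scene1.png",cv2.resize(out[0][140:225,250:360],(660,510),interpolation=cv2.INTER_CUBIC))
```

```text
1.6 [0.4897 0.0628 0.3009] [[0.504, 0.864, -0.001], [0.864, -0.504, 0.0], [-0.0, -0.001, -1.0]] [-0.69 -0.01  0.47  1.71  0.    1.44 -0.75]
[[0.0, -0.96, -0.279, 0.07], [1.0, 0.0, -0.001, 0.001], [0.001, -0.279, 0.96, -0.142], [0.0, 0.0, 0.0, 1.0]] [266.55433225   0.         253.70583248]
```

View pics/wrist1.png

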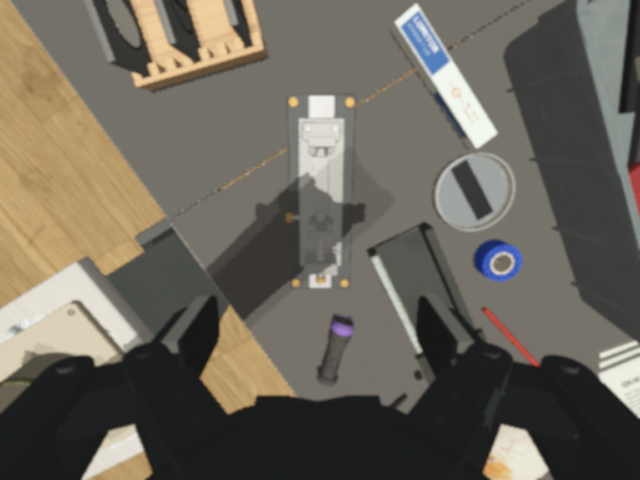

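View pics/scene1.png

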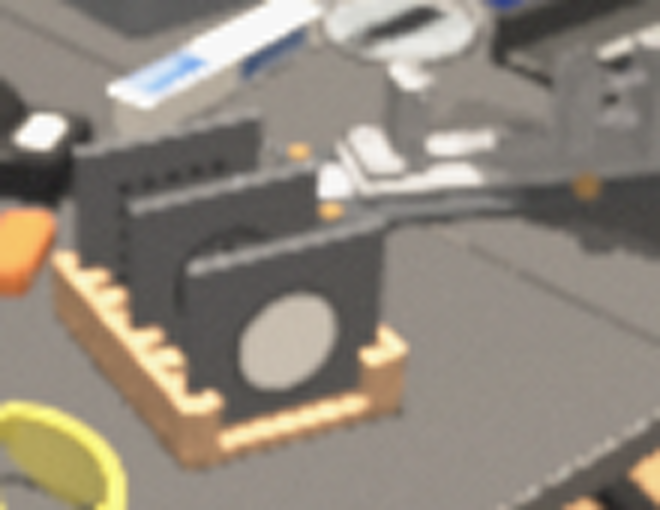

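Run:
```python
from h import *
w=np.load("wrist1.npz");p=w["p"]
save("crop2.png",np.hstack([cv2.resize(p[0:80,60:220],(800,400),interpolation=cv2.INTER_CUBIC)]))
a=np.load("scene1.npz")["p"]
print(a[191:202:2,290:306:2].mean(2).round())
```

```text
[[ 83.  79. 140. 184. 186. 187. 188. 163.]
 [ 78. 139. 184. 188. 188. 187. 189. 185.]
 [112. 184. 188. 188. 189. 188. 187. 185.]
 [154. 185. 188. 186. 188. 186. 187. 173.]
 [157. 187. 187. 189. 187. 187. 185. 125.]
 [140. 186. 187. 190. 187. 187. 143.  83.]]
```

View pics/crop2.png

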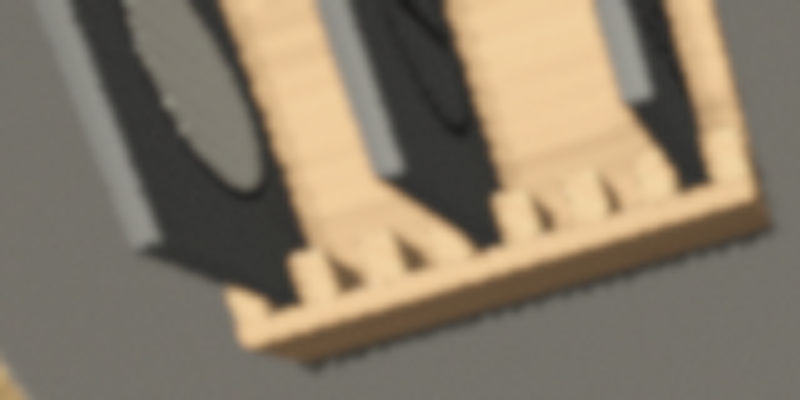

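Wrist crop: the near plate has a pale disc with a black rim, so it is the window plate. The middle one is the slit plate and the far one the hole plate. Next I'll measure the near plate's top edge and the holder.

Run:
```python
from h import *
for n in("wrist1","top1"):
    w=np.load(n+".npz");p,K,M=w["p"],w["K"],w["M"]
    h=cv2.cvtColor(p,cv2.COLOR_RGB2HSV);m=cv2.inRange(h,(10,110,110),(25,255,255))
    k,l,st,c=cv2.connectedComponentsWithStats(m)
    print(n)
    for i in range(1,k):
        if 3<=st[i,4]<60:
            P=onz(c[i],K,M,.009)
            if np.hypot(P[0]-.493,P[1]-.062)<.16: print(st[i,4],c[i].round(1),P.round(4))
# near plate top edge in top view: light grey vs dark/wood
w=np.load("top0.npz");p,K,M=w["p"].astype(int),w["K"],w["M"]
print("prof")
for u in range(262,296,4):
    col=p[206:226,u]; print(u,[(int(v.sum()//3),int(v[0]-v[2])) for v in col])
# rectified holder at z=.072, 3px/mm
w=np.load("wrist1.npz");p,K,M=w["p"],w["K"],w["M"]
c=np.array([.493,.062]);yd=np.array([-.508,-.861]);yd/=np.linalg.norm(yd);xd=np.array([yd[1],-yd[0]])
src=[];dst=[]
for X,Y in((-.05,-.13),(.05,-.13),(.05,.13),(-.05,.13)):
    q=c+xd*X+yd*Y; src.append(proj([*q,.072],K,M));dst.append(((Y+.13)*3000,(X+.05)*3000))
H=cv2.getPerspectiveTransform(np.float32(src),np.float32(dst))
r=cv2.warpPerspective(p,H,(780,300),flags=cv2.INTER_CUBIC)
r=(255*(r/255.)**.5).astype(np.uint8)
for k in range(0,780,30): cv2.line(r,(k,0),(k,12 if k%150==90 else 6),(255,0,0),1)
save("rect.png",r)
```

```text
wrist1
39 [234.1  81.1] [0.5245 0.1802 0.009 ]
36 [279.4  81.7] [0.5832 0.145  0.009 ]
12 [231.  173.5] [0.4457 0.0612 0.009 ]
28 [236.2 225.5] [ 0.4047 -0.0229  0.009 ]
11 [256.  223.6] [ 0.4365 -0.0373  0.009 ]
25 [275.2 226.1] [ 0.4633 -0.0583  0.009 ]
top1
10 [334.2 162. ] [0.5818 0.1482 0.009 ]
10 [323.8 180. ] [0.5247 0.1834 0.009 ]
10 [401.5 198.2] [ 0.4622 -0.0551  0.009 ]
9 [394.2 201.4] [ 0.4525 -0.0319  0.009 ]
11 [391.6 217.1] [ 0.4039 -0.0207  0.009 ]
prof
262 [(173, 95), (127, 79), (100, 67), (118, 48), (142, -3), (184, 7), (16, -5), (19, -5), (8, -13), (179, 76), (206, 106), (210, 101), (113, 73), (43, 29), (88, 7), (85, 10), (85, 12), (86, 12), (86, 12), (86, 12)]
266 [(27, 19), (157, 102), (196, 105), (183, 112), (97, 37), (138, 5), (179, 15), (24, 2), (29, 2), (28, -2), (43, 12), (103, 69), (207, 104), (209, 102), (69, 47), (83, 4), (86, 10), (86, 12), (86, 13), (86, 12)]
270 [(180, 105), (178, 105), (176, 105), (179, 105), (183, 114), (130, 65), (137, 5), (180, 16), (21, 2), (13, 0), (97, 12), (39, 5), (95, 65), (199, 113), (203, 110), (73, 49), (79, 4), (83, 10), 
[... 668 characters left out ...]
10, 75), (77, 4)]
286 [(185, 102), (186, 101), (187, 102), (185, 102), (184, 103), (182, 103), (183, 102), (181, 106), (186, 113), (122, 63), (126, 2), (168, 11), (21, 2), (25, 2), (21, -3), (33, 2), (98, 63), (199, 113), (198, 114), (105, 74)]
290 [(175, 104), (175, 103), (176, 104), (175, 104), (178, 104), (181, 105), (186, 105), (187, 105), (188, 105), (191, 113), (121, 63), (124, 1), (169, 13), (24, 2), (25, 2), (27, -5), (63, 34), (211, 100), (203, 108), (198, 100)]
294 [(121, 75), (34, 22), (178, 113), (149, 96), (210, 73), (193, 104), (214, 96), (42, 30), (66, 41), (172, 109), (140, 94), (115, 40), (106, 7), (136, 8), (104, 65), (154, 96), (154, 99), (198, 108), (217, 85), (191, 113)]
```

View pics/rect.png

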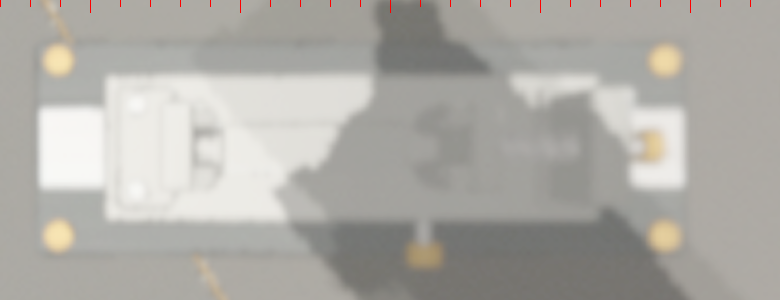

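Run:
```python
from h import *
c=np.array([.4935,.0622]);yd=np.array([-.508,-.8612]);xd=np.array([yd[1],-yd[0]])
rows=[]
for n in("top0","wrist1"):
    w=np.load(n+".npz");p,K,M=cv2.cvtColor(w["p"],cv2.COLOR_RGB2GRAY),w["K"],w["M"]
    for X in(-.010,0,.010):
        rows.append([int(cv2.getRectSubPix(p,(1,1),tuple(map(float,proj([*(c+xd*X+yd*Y),.072],K,M))))[0,0]) for Y in np.arange(-.1,.115,.002)])
for i,Y in enumerate(range(-100,114,2)): print(Y,[r[i] for r in rows])
p,K,M=[np.load("top0.npz")[k] for k in"pKM"]
a=onz((261.5,210.7),K,M,.1);b=onz((294.3,219),K,M,.1);print(a,b,np.hypot(*(a-b)[:2]))
# edge line fit
a=onz((262,210.6),K,M,.1);b=onz((290,217.6),K,M,.1);d=(a-b)/np.linalg.norm(a-b);print(d)
```

```text
-100 [117, 175, 164, 238, 240, 236]
-98 [126, 162, 174, 236, 239, 236]
-96 [101, 175, 192, 224, 228, 227]
-94 [115, 197, 202, 201, 208, 209]
-92 [115, 197, 197, 207, 209, 204]
-90 [92, 199, 196, 203, 204, 196]
-88 [100, 206, 197, 216, 217, 215]
-86 [104, 201, 199, 217, 221, 220]
-84 [95, 200, 191, 216, 221, 222]
-82 [107, 162, 161, 218, 221, 217]
-80 [115, 115, 117, 220, 220, 217]
-78 [143, 130, 144, 217, 217, 217]
-76 [195, 178, 213, 210, 210, 211]
-74 [203, 209, 216, 219, 219, 219]
-72 [201, 211, 205, 221, 221, 219]
-70 [190, 208, 185, 220, 220, 218]
-68 [188, 147, 163, 215, 214, 213]
-66 [183, 71, 170, 187, 177, 191]
-64 [149, 39, 204, 186, 176, 192]
-62 [132, 80, 198, 191, 207, 198]
-60 [134, 140, 198, 189, 213, 193]
-58 [125, 188, 197, 189, 213, 182]
-56 [123, 198, 196, 206, 201, 199]
-54 [123, 193, 193, 212, 212, 215]
-52 [106, 192, 193, 205, 220, 217]
-50 [132, 192, 194, 200, 219, 217]
-48 [136, 193, 193, 194, 219, 217]
-46 [99, 193, 194, 192, 219, 215]
-44 [112, 194, 194, 191, 217, 214]
-42 [118, 194, 194, 190, 211, 214]
-40 [106, 194, 194, 190, 201, 213]
-38 [119, 194, 194, 
[... 1903 characters left out ...]
, 157, 182, 115, 107]
80 [110, 125, 131, 189, 142, 139]
82 [77, 81, 88, 206, 163, 185]
84 [80, 74, 64, 212, 158, 207]
86 [83, 85, 83, 213, 150, 212]
88 [84, 96, 101, 212, 162, 214]
90 [85, 107, 109, 214, 171, 214]
92 [84, 101, 153, 215, 189, 215]
94 [84, 94, 197, 215, 206, 213]
96 [78, 78, 222, 206, 206, 207]
98 [79, 77, 221, 169, 172, 174]
100 [129, 77, 217, 121, 124, 126]
102 [156, 77, 216, 114, 115, 114]
104 [142, 77, 219, 114, 115, 114]
106 [105, 78, 226, 115, 114, 115]
108 [79, 80, 233, 115, 115, 114]
110 [75, 80, 183, 115, 115, 114]
112 [78, 79, 112, 115, 114, 115]
[0.42029454 0.3810393  0.1       ] [0.39434237 0.28695877 0.1       ] 0.097594370221912
[0.26315861 0.96475258 0.        ]
```

The top and wrist profiles agree that the carriage sits about −17 mm from the middle of the base, so a fitted plate would be near (0.502, 0.077). The window plate is near (0.408, 0.334). I'll hover over the plate now.

Call:
play_rows:
  twist:
    - [0, 0, -0.262]
    - [0, 0, -0.262]
    - [0, 0, -0.262]
    - [0, 0, -0.262]
    - [0, 0, -0.262]
    - [0, 0, -0.262]
    - [0, 0, -0.262]
    - [0, 0, -0.262]
    - [0, 0, -0.262]
    - [0, 0, -0.262]
    - [0, 0, -0.262]
    - [0, 0, -0.262]
  dp:
    - [193, -207, 100]
    - [193, -207, 100]
    - [193, -207, 100]
    - [193, -207, 100]
    - [193, -207, 100]
    - [193, -207, 100]
    - [193, -207, 100]
    - [193, -207, 100]
    - [193, -207, 100]
    - [193, -207, 100]
    - [193, -207, 100]
    - [193, -207, 100]
  grip: [0.5, 0.5, 0.5, 0.5, 0.5, 0.5, 0.5, 0.5, 0.5, 0.5, 0.5, 0.5]

```text
time: 2.8
eef_pos: [0.4105, 0.3316, 0.202]
tcp_rot: [2.501, 1.901, 0.002]
wrist_force: [-0.0, -0.0, -0.4]
gripper_width: 0.501
gripper_force: 0.0
```

Run:
```python
from h import *
s=sense();Rm=R.from_rotvec(s["tcp_rot"]).as_matrix();print(s["time"],s["eef_pos"].round(4),Rm.round(3).tolist(),s["gripper_width"])
p,K,M=cam("wrist");np.savez("wrist2.npz",p=p,K=K,M=M)
# rectify plane z=.1 in tool coords: right = tool x, down = tool y; 4px/mm
t=s["eef_pos"];src=[];dst=[]
for X,Y in((-.08,-.06),(.08,-.06),(.08,.06),(-.08,.06)):
    q=t+Rm@np.array([X,Y,0]);src.append(proj([q[0],q[1],.1],K,M));dst.append(((X+.08)*4000,(Y+.06)*4000))
H=cv2.getPerspectiveTransform(np.float32(src),np.float32(dst))
r=cv2.warpPerspective(p,H,(640,480),flags=cv2.INTER_CUBIC)
cv2.drawMarker(r,(320,240),(255,0,0),0,20,1)
for k in range(0,640,40): cv2.line(r,(k,0),(k,8),(255,0,0),1);cv2.line(r,(0,k),(8,k),(255,0,0),1)
save("rect2.png",r)
```

```text
2.8 [0.4105 0.3316 0.202 ] [[0.268, 0.963, 0.001], [0.963, -0.268, 0.001], [0.001, 0.001, -1.0]] 0.5011902774892479
```

View pics/rect2.png

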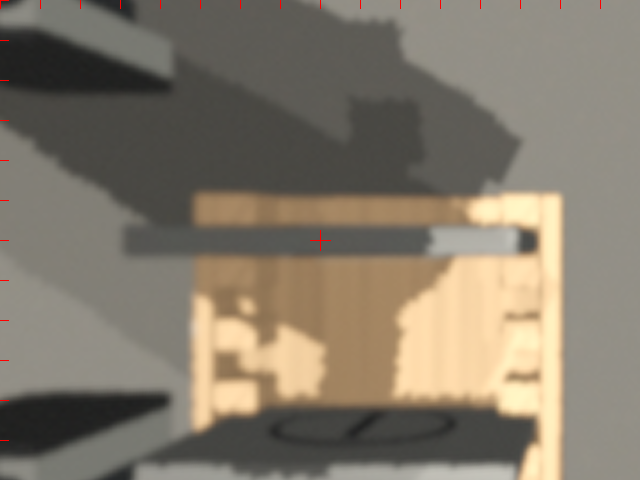

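The rectified view shows the window plate's top edge across (122–520, 241), centred on the tool mark at (320,240), with its ends where expected. Alignment is good, so I'll go down partway and check settling.

Call:
play_rows:
  twist:
    - [0, 0, 0]
    - [0, 0, 0]
    - [0, 0, 0]
    - [0, 0, 0]
  dp:
    - [0, 0, 40]
    - [0, 0, 70]
    - [0, 0, 70]
    - [0, 0, 70]
  grip: [0.5, 0.5, 0.5, 0.5]

```text
time: 3.18
eef_pos: [0.4093, 0.3317, 0.1312]
tcp_rot: [2.5, 1.902, -0.003]
wrist_force: [0.5, 0.4, 1.3]
gripper_width: 0.499
gripper_force: 0.0
```

Call:
play_rows:
  twist:
    - [0, 0, 0]
    - [0, 0, 0]
    - [0, 0, 0]
    - [0, 0, 0]
    - [0, 0, 0]
    - [0, 0, 0]
    - [0, 0, 0]
    - [0, 0, 0]
    - [0, 0, 0]
    - [0, 0, 0]
    - [0, 0, 0]
  dp:
    - [0, 1, 30]
    - [0, 1, 60]
    - [0, 1, 78]
    - [0, 1, 78]
    - [0, 1, 78]
    - [0, 1, 78]
    - [0, 1, 78]
    - [0, 1, 78]
    - [0, 1, 78]
    - [0, 1, 78]
    - [0, 1, 78]
  grip: [0.5, 0.5, 0.5, 0.5, 1, 1, 1, 1, 1, 1, 1]
  squeeze: 100

```text
time: 4.1
eef_pos: [0.4117, 0.3337, 0.0559]
tcp_rot: [-2.499, -1.903, -0.006]
wrist_force: [-2.2, -0.6, 7.1]
gripper_width: 0.081
gripper_force: 97.9
```

Gripped: the opening stopped at 0.08 with 98 N. Now I'll lift straight up.

Call:
play_rows:
  twist:
    - [0, 0, 0]
    - [0, 0, 0]
    - [0, 0, 0]
    - [0, 0, 0]
    - [0, 0, 0]
    - [0, 0, 0]
    - [0, 0, 0]
    - [0, 0, 0]
  dp:
    - [0, 0, -15]
    - [0, 0, -30]
    - [0, 0, -50]
    - [0, 0, -80]
    - [0, 0, -115]
    - [0, 0, -130]
    - [0, 0, -130]
    - [0, 0, -130]
  grip: [1, 1, 1, 1, 1, 1, 1, 1]

```text
time: 4.77
eef_pos: [0.4109, 0.3329, 0.1849]
tcp_rot: [-2.499, -1.903, -0.005]
wrist_force: [0.3, -1.0, -2.0]
gripper_width: 0.081
gripper_force: 97.5
```

Run:
```python
from h import *
s=sense();Rm=R.from_rotvec(s["tcp_rot"]).as_matrix();t=s["eef_pos"];print(t.round(4),Rm.round(4).tolist(),s["wrist_force"].round(1))
P0=np.array([.5025,.0756]);yd=np.array([-.508,-.8614]);
tgt=np.array([*(P0-.013*yd),.185]);print(tgt,((tgt-t)@Rm*1000).round(1))
p,K,M=cam("scene");np.savez("scene3.npz",p=p,K=K,M=M)
save("scene3.png",cv2.resize(p[100:225,230:400],(680,500),interpolation=cv2.INTER_CUBIC))
```

```text
[0.4109 0.3329 0.1849] [[0.2658, 0.964, 0.002], [0.964, -0.2658, 0.0025], [0.0029, 0.0013, -1.0]] [ 0.3 -1.  -2. ]
[0.509104  0.0867982 0.185    ] [-211.2  160.1   -0.5]
```

Call:
play_rows:
  twist:
    - [0, 0, 0.264]
    - [0, 0, 0.264]
    - [0, 0, 0.264]
    - [0, 0, 0.264]
    - [0, 0, 0.264]
    - [0, 0, 0.264]
    - [0, 0, 0.264]
    - [0, 0, 0.264]
    - [0, 0, 0.264]
    - [0, 0, 0.264]
    - [0, 0, 0.264]
    - [0, 0, 0.264]
  dp:
    - [-26, 20, 0]
    - [-53, 40, 0]
    - [-79, 60, 0]
    - [-106, 80, 0]
    - [-132, 100, 0]
    - [-158, 120, 0]
    - [-185, 140, 0]
    - [-211, 160, 0]
    - [-211, 160, 0]
    - [-211, 160, 0]
    - [-211, 160, 0]
    - [-211, 160, 0]
  grip: [1, 1, 1, 1, 1, 1, 1, 1, 1, 1, 1, 1]

```text
time: 5.82
eef_pos: [0.5079, 0.0878, 0.1826]
tcp_rot: [-2.726, -1.56, 0.002]
wrist_force: [-0.3, 0.4, -1.5]
gripper_width: 0.081
gripper_force: 97.7
```

```bash
cat > st.py <<'E'
from h import *
P0=np.array([.5025,.0756]);yd=np.array([-.508,-.8614]);xd=np.array([yd[1],-yd[0]])
def st():
    s=sense();Rm=R.from_rotvec(s["tcp_rot"]).as_matrix();t=s["eef_pos"]
    d=t[:2]-P0
    L=t+Rm@np.array([0,0,.046]);S=t+Rm@np.array([-.05,0,.046]);F=t+Rm@np.array([.05,0,.046])
    g=lambda q:(round((q[:2]-P0)@xd*1000,1),round((q[:2]-P0)@yd*1000,1),round(q[2]*1000,1))
    f=s["wrist_force"];print("t",round(s["time"],2),"T",g(t),"L",g(L),"S",g(S),"F",g(F),"theta",round(np.arcsin(Rm[2,0]),3),"roll",round(np.arcsin(Rm[2,1]),3),"yawerr",round(np.arctan2(Rm[1,0],Rm[0,0])-np.arctan2(.8614,.508),3))
    print("f_h",round(f[:2]@xd,1),round(f[:2]@yd,1),round(f[2],1),"m",s["moment"].round(2)); return s,Rm
E
python3 - <<'E'
from st import *
s,Rm=st()
p,K,M=cam("wrist");np.savez("wrist4.npz",p=p,K=K,M=M)
r=cv2.resize(p,(800,600),interpolation=cv2.INTER_CUBIC);save("wrist4.png",(255*(r/255.)**.6).astype(np.uint8))
E
```

```text
t 5.82 T (np.float64(1.5), np.float64(-13.2), np.float64(182.6)) L (np.float64(1.6), np.float64(-13.2), np.float64(136.6)) S (np.float64(1.5), np.float64(36.8), np.float64(136.6)) F (np.float64(1.7), np.float64(-63.2), np.float64(136.5)) theta -0.001 roll -0.001 yawerr 0.002
f_h 0.4 -0.2 -1.5 m [ 0.03 -0.03  0.  ]
```

View pics/wrist4.png

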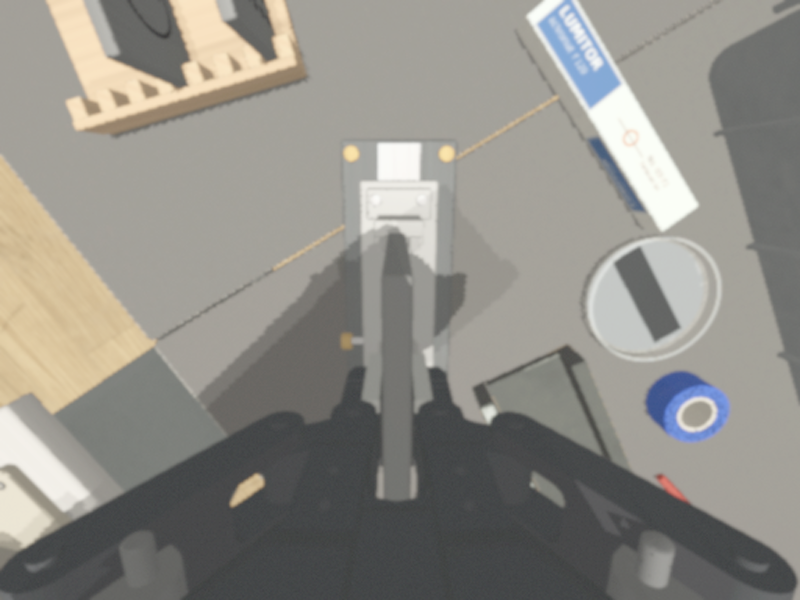

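The wrist view shows the plate's top edge at column ~398 and the fixed jaw block at ~399, so they are almost in line. I'll measure the offset across the holder numerically.

Run:
```python
from st import *
w=np.load("wrist4.npz");p,K,M=w["p"],w["K"],w["M"];g=cv2.cvtColor(p,cv2.COLOR_RGB2GRAY)
for r in(122,128,136,145,150,190,220,260,290): print(r,g[r,228:284].tolist())
h=cv2.cvtColor(p,cv2.COLOR_RGB2HSV);m=cv2.inRange(h,(10,110,110),(25,255,255))
k,l,st_,c=cv2.connectedComponentsWithStats(m)
for i in range(1,k):
    if 15<st_[i,4]<150:
        P=onz(c[i],K,M,.009);print(c[i].round(2),st_[i,4],P.round(4),((P[:2]-P0)@xd*1000).round(1),((P[:2]-P0)@yd*1000).round(1))
for u in(255.3,): 
  for z,v in((.226,290),(.226,190),(.072,145)): P=onz((u,v),K,M,z);print(z,v,((P[:2]-P0)@xd*1000).round(2),((P[:2]-P0)@yd*1000).round(1))
```

```text
122 [127, 137, 164, 196, 215, 216, 208, 209, 216, 219, 219, 219, 219, 220, 220, 220, 220, 220, 219, 217, 218, 220, 221, 221, 220, 220, 220, 220, 220, 221, 221, 221, 221, 220, 221, 221, 220, 221, 221, 220, 219, 220, 219, 220, 221, 220, 217, 209, 206, 207, 203, 182, 147, 120, 112, 111]
128 [127, 131, 158, 195, 214, 215, 204, 202, 211, 222, 233, 241, 245, 245, 238, 224, 219, 222, 224, 224, 224, 224, 224, 225, 225, 224, 224, 224, 225, 225, 225, 225, 225, 225, 225, 225, 224, 219, 214, 222, 228, 228, 228, 224, 217, 206, 197, 190, 190, 196, 192, 169, 137, 116, 112, 112]
136 [125, 127, 146, 184, 210, 212, 193, 187, 205, 217, 221, 221, 219, 216, 212, 210, 210, 209, 209, 209, 209, 209, 208, 209, 209, 209, 210, 210, 209, 206, 201, 196, 193, 191, 191, 191, 191, 191, 191, 192, 195, 199, 201, 202, 202, 200, 194, 187, 194, 198, 187, 158, 126, 114, 111, 112]
145 [126, 128, 151, 188, 213, 221, 222, 221, 218, 213, 203, 197, 205, 209, 203, 187, 166, 151, 145, 143, 142, 140, 137, 138, 141, 143, 158, 181, 197, 202, 204, 204, 204, 204, 204, 205, 205, 205, 205, 205, 205, 204, 199, 195, 198, 202, 203, 203, 
[... 1393 characters left out ...]
62.97] 37 [0.4056 0.2912 0.009 ] 193.0 -136.5
[58.   68.41] 41 [0.3848 0.2972 0.009 ] 213.9 -131.1
[224.22  97.96] 69 [0.5245 0.18   0.009 ] 34.1 -101.1
[285.39  98.18] 71 [0.5833 0.1452 0.009 ] -34.2 -101.0
[  7.9  147.21] 29 [0.2758 0.2626 0.009 ] 290.3 -45.9
[  9.8  159.65] 93 [0.267  0.2507 0.009 ] 291.8 -31.2
[ 45.15 193.85] 34 [0.2739 0.1974 0.009 ] 258.8 11.2
[ 58.79 191.31] 48 [0.2907 0.1913 0.009 ] 241.3 7.9
[ 11.84 217.96] 102 [0.2151 0.1948 0.009 ] 308.2 43.3
[ 73.12 208.71] 17 [0.2907 0.1649 0.009 ] 227.8 30.6
[221.21 218.06] 34 [0.4445 0.0602 0.009 ] 42.1 42.7
[158.98 312.3 ] 81 [ 0.2915 -0.0163  0.009 ] 135.1 186.3
0.226 290 -0.15 -10.7
0.226 190 0.0 -55.4
0.072 145 -0.55 -55.9
```

The plate needs about −0.6 mm across the holder, which is tool y +0.6. Next I'll tilt it with the sprung side low and lower the corner in between the jaws.

Call:
play_rows:
  twist:
    - [0, 0.12, 0]
    - [0, 0.25, 0]
    - [0, 0.25, 0]
    - [0, 0.25, 0]
    - [0, 0.25, 0]
    - [0, 0.25, 0]
    - [0, 0.25, 0]
    - [0, 0.25, 0]
    - [0, 0.25, 0]
    - [0, 0.25, 0]
  dp:
    - [0, 0.6, 0]
    - [0, 0.6, 0]
    - [0, 0.6, 15]
    - [0, 0.6, 30]
    - [0, 0.6, 42]
    - [0, 0.6, 52]
    - [0, 0.6, 60]
    - [0, 0.6, 65]
    - [0, 0.6, 65]
    - [0, 0.6, 65]
  grip: [1, 1, 1, 1, 1, 1, 1, 1, 1, 1]

```text
time: 6.7
eef_pos: [0.5093, 0.0864, 0.1183]
tcp_rot: [-2.605, -1.488, -0.327]
wrist_force: [0.4, 0.1, -0.7]
gripper_width: 0.078
gripper_force: 97.9
```

```bash
python3 -c "
from st import *
st()"
```

```text
t 6.7 T (np.float64(-0.4), np.float64(-12.8), np.float64(118.3)) L (np.float64(-0.3), np.float64(-24.1), np.float64(73.7)) S (np.float64(-0.4), np.float64(24.3), np.float64(61.4)) F (np.float64(-0.3), np.float64(-72.6), np.float64(86.1)) theta 0.25 roll -0.0 yawerr 0.0
f_h -0.3 -0.3 -0.7 m [-0.32  0.1  -0.06]
```

Call:
play_rows:
  twist:
    - [0, 0, 0]
    - [0, 0, 0]
    - [0, 0, 0]
    - [0, 0, 0]
    - [0, 0, 0]
  dp:
    - [-4, -1, 0]
    - [-8, -1, 0]
    - [-12.4, -1, 0]
    - [-12.4, -1, 0]
    - [-12.4, -1, 0]
  grip: [1, 1, 1, 1, 1]

```text
time: 7.12
eef_pos: [0.5021, 0.0761, 0.1154]
tcp_rot: [-2.605, -1.487, -0.328]
wrist_force: [0.3, 0.1, -1.3]
gripper_width: 0.079
gripper_force: 98.3
```

```bash
python3 -c "
from st import *
st()"
```

```text
t 7.12 T (np.float64(0.6), np.float64(-0.2), np.float64(115.4)) L (np.float64(0.6), np.float64(-11.6), np.float64(70.8)) S (np.float64(0.6), np.float64(36.8), np.float64(58.4)) F (np.float64(0.5), np.float64(-60.1), np.float64(83.2)) theta 0.25 roll 0.0 yawerr -0.001
f_h -0.2 -0.2 -1.3 m [-0.28  0.08  0.34]
```

Call:
play_rows:
  twist:
    - [0, 0, 0]
    - [0, 0, 0]
    - [0, 0, 0]
    - [0, 0, 0]
  dp:
    - [-2, 0, -0.5]
    - [-4, 0, -1]
    - [-6, 0, -1.5]
    - [-6, 0, -1.5]
  grip: [1, 1, 1, 1]

```text
time: 7.45
eef_pos: [0.4994, 0.0713, 0.1157]
tcp_rot: [-2.605, -1.488, -0.329]
wrist_force: [1.7, 3.5, -0.4]
gripper_width: 0.074
gripper_force: 98.2
```

```bash
python3 -c "
from st import *
st()"
```

```text
t 7.45 T (np.float64(0.5), np.float64(5.3), np.float64(115.7)) L (np.float64(0.5), np.float64(-6.2), np.float64(71.1)) S (np.float64(0.5), np.float64(42.3), np.float64(58.7)) F (np.float64(0.5), np.float64(-54.6), np.float64(83.5)) theta 0.251 roll 0.001 yawerr 0.0
f_h 0.3 -3.9 -0.4 m [ 0.56 -0.43  0.21]
```

Contact: about 3.9 N, so the jaw is back about 2 mm, as predicted. Pushing it to about 10 mm.

Call:
play_rows:
  twist:
    - [0, 0, 0]
    - [0, 0, 0]
    - [0, 0, 0]
    - [0, 0, 0]
    - [0, 0, 0]
    - [0, 0, 0]
  dp:
    - [-2, 0, -0.5]
    - [-4, 0, -1]
    - [-6, 0, -1.5]
    - [-7.8, 0, -2]
    - [-7.8, 0, -2]
    - [-7.8, 0, -2]
  grip: [1, 1, 1, 1, 1, 1]

```text
time: 7.95
eef_pos: [0.4953, 0.0646, 0.1156]
tcp_rot: [-2.605, -1.488, -0.329]
wrist_force: [2.6, 5.5, -0.8]
gripper_width: 0.079
gripper_force: 98.2
```

```bash
python3 -c "
from st import *
st()"
```

```text
t 7.95 T (np.float64(0.6), np.float64(13.1), np.float64(115.6)) L (np.float64(0.6), np.float64(1.7), np.float64(71.0)) S (np.float64(0.6), np.float64(50.1), np.float64(58.6)) F (np.float64(0.6), np.float64(-46.8), np.float64(83.5)) theta 0.251 roll 0.0 yawerr 0.0
f_h 0.6 -6.1 -0.8 m [ 1.02 -0.68 -0.07]
```

Call:
play_rows:
  twist:
    - [0, -0.03, 0]
    - [0, -0.06, 0]
    - [0, -0.09, 0]
    - [0, -0.125, 0]
    - [0, -0.125, 0]
    - [0, -0.125, 0]
  dp:
    - [0.9, 0, 1.5]
    - [1.7, 0, 3]
    - [2.6, 0, 4.5]
    - [3.6, 0, 6.2]
    - [3.6, 0, 6.2]
    - [3.6, 0, 6.2]
  grip: [1, 1, 1, 1, 1, 1]

```text
time: 8.45
eef_pos: [0.4981, 0.0698, 0.1104]
tcp_rot: [-2.669, -1.527, -0.169]
wrist_force: [2.8, 6.4, 0.0]
gripper_width: 0.083
gripper_force: 98.6
```

```bash
python3 -c "
from st import *
st()"
```

```text
t 8.45 T (np.float64(0.8), np.float64(7.2), np.float64(110.4)) L (np.float64(0.8), np.float64(1.4), np.float64(64.7)) S (np.float64(0.7), np.float64(51.0), np.float64(58.5)) F (np.float64(0.9), np.float64(-48.2), np.float64(71.0)) theta 0.126 roll 0.001 yawerr 0.002
f_h 0.8 -7.0 0.0 m [ 1.34 -0.69 -0.11]
```

Call:
play_rows:
  twist:
    - [0, -0.02, 0]
    - [0, -0.04, 0]
    - [0, -0.06, 0]
    - [0, -0.06, 0]
  dp:
    - [0.4, 0, 1]
    - [0.9, 0, 2]
    - [1.3, 0, 3]
    - [1.3, 0, 3]
  grip: [1, 1, 1, 1]

```text
time: 8.78
eef_pos: [0.4991, 0.0714, 0.1075]
tcp_rot: [-2.698, -1.544, -0.089]
wrist_force: [3.4, 6.6, -0.7]
gripper_width: 0.081
gripper_force: 98.5
```

```bash
python3 -c "
from st import *
st()"
```

```text
t 8.78 T (np.float64(0.8), np.float64(5.4), np.float64(107.5)) L (np.float64(0.8), np.float64(2.4), np.float64(61.6)) S (np.float64(0.7), np.float64(52.3), np.float64(58.3)) F (np.float64(0.8), np.float64(-47.5), np.float64(64.8)) theta 0.065 roll 0.001 yawerr 0.002
f_h 0.4 -7.4 -0.7 m [ 1.41 -0.68  0.01]
```

Call:
play_rows:
  twist:
    - [0, -0.02, 0]
    - [0, -0.045, 0]
    - [0, -0.065, 0]
    - [0, -0.065, 0]
    - [0, -0.065, 0]
  dp:
    - [0.9, 0, 1]
    - [1.8, 0, 2]
    - [2.8, 0, 3.2]
    - [2.8, 0, 3.2]
    - [2.8, 0, 3.2]
  grip: [1, 1, 1, 1, 1]

```text
time: 9.2
eef_pos: [0.5005, 0.0737, 0.1044]
tcp_rot: [-2.727, -1.56, -0.002]
wrist_force: [1.8, 6.5, -1.0]
gripper_width: 0.082
gripper_force: 98.6
```

```bash
python3 -c "
from st import *
st()"
```

```text
t 9.2 T (np.float64(0.8), np.float64(2.7), np.float64(104.4)) L (np.float64(0.7), np.float64(2.6), np.float64(58.4)) S (np.float64(0.7), np.float64(52.6), np.float64(58.4)) F (np.float64(0.8), np.float64(-47.4), np.float64(58.5)) theta 0.001 roll 0.001 yawerr 0.001
f_h 1.8 -6.5 -1.0 m [ 1.49 -0.77 -0.08]
```

The plate is upright and in both grooves. Now I'll ease it back and lower it most of the way.

Call:
play_rows:
  twist:
    - [0, 0, 0]
    - [0, 0, 0]
    - [0, 0, 0]
    - [0, 0, 0]
    - [0, 0, 0]
    - [0, 0, 0]
    - [0, 0, 0]
    - [0, 0, 0]
  dp:
    - [1, 0, 0]
    - [2, 0, 3]
    - [2, 0, 7]
    - [2, 0, 11]
    - [2, 0, 15]
    - [2, 0, 18]
    - [2, 0, 18]
    - [2, 0, 18]
  grip: [1, 1, 1, 1, 1, 1, 1, 1]

```text
time: 9.87
eef_pos: [0.5013, 0.0748, 0.0862]
tcp_rot: [-2.728, -1.559, -0.002]
wrist_force: [2.4, 5.2, -1.8]
gripper_width: 0.078
gripper_force: 98.4
```

```bash
python3 -c "
from st import *
st()"
```

```text
t 9.87 T (np.float64(0.7), np.float64(1.3), np.float64(86.2)) L (np.float64(0.7), np.float64(1.2), np.float64(40.2)) S (np.float64(0.6), np.float64(51.2), np.float64(40.2)) F (np.float64(0.7), np.float64(-48.8), np.float64(40.3)) theta 0.001 roll 0.0 yawerr 0.0
f_h 0.6 -5.7 -1.8 m [ 1.27 -0.74  0.02]
```

Call:
play_rows:
  twist:
    - [0, 0, 0]
    - [0, 0, 0]
    - [0, 0, 0]
    - [0, 0, 0]
    - [0, 0, 0]
    - [0, 0, 0]
  dp:
    - [0, 0, 4]
    - [0, 0, 8]
    - [0, 0, 11]
    - [0, 0, 13]
    - [0, 0, 13]
    - [0, 0, 13]
  grip: [1, 1, 1, 1, 1, 1]

```text
time: 10.37
eef_pos: [0.5013, 0.0748, 0.0733]
tcp_rot: [2.727, 1.559, 0.002]
wrist_force: [3.4, 5.4, -3.9]
gripper_width: 0.081
gripper_force: 98.3
```

```bash
python3 -c "
from st import *
st()"
```

```text
t 10.37 T (np.float64(0.6), np.float64(1.3), np.float64(73.3)) L (np.float64(0.6), np.float64(1.2), np.float64(27.3)) S (np.float64(0.5), np.float64(51.2), np.float64(27.2)) F (np.float64(0.6), np.float64(-48.8), np.float64(27.3)) theta 0.001 roll 0.001 yawerr 0.0
f_h -0.2 -6.4 -3.9 m [ 1.29 -0.94  0.05]
```

Call:
play_rows:
  twist:
    - [0, 0, 0]
    - [0, 0, 0]
    - [0, 0, 0]
    - [0, 0, 0]
  dp:
    - [0, 0, 1]
    - [0, 0, 2]
    - [0, 0, 2.5]
    - [0, 0, 2.5]
  grip: [1, 1, 1, 1]

```text
time: 10.7
eef_pos: [0.5018, 0.0749, 0.0719]
tcp_rot: [-2.728, -1.558, -0.003]
wrist_force: [-0.7, 4.3, 9.8]
gripper_width: 0.081
gripper_force: 100.4
```

```bash
python3 -c "
from st import *
st()"
```

```text
t 10.7 T (np.float64(0.2), np.float64(1.0), np.float64(71.9)) L (np.float64(0.2), np.float64(0.9), np.float64(25.9)) S (np.float64(0.2), np.float64(50.9), np.float64(25.8)) F (np.float64(0.2), np.float64(-49.1), np.float64(26.0)) theta 0.002 roll 0.001 yawerr 0.0
f_h 2.8 -3.4 9.8 m [ 0.96  0.22 -0.04]
```

The plate is seated: +10 N upward, with its lower edge at 26 mm. Release and withdraw.

Call:
play_rows:
  twist:
    - [0, 0, 0]
    - [0, 0, 0]
    - [0, 0, 0]
    - [0, 0, 0]
    - [0, 0, 0]
    - [0, 0, 0]
    - [0, 0, 0]
  dp:
    - [0, 0, 0]
    - [0, 0, 0]
    - [0, 0, 0]
    - [0, 0, 0]
    - [0, 0, 0]
    - [0, 0, 0]
    - [0, 0, 0]
  grip: [0.8, 0.6, 0.6, 0.6, 0.6, 0.6, 0.6]

```text
time: 11.28
eef_pos: [0.5008, 0.0741, 0.0707]
tcp_rot: [-2.728, -1.558, 0.0]
wrist_force: [-0.8, -0.0, 0.1]
gripper_width: 0.4
gripper_force: 0.0
```

Call:
play_rows:
  twist:
    - [0, 0, 0]
    - [0, 0, 0]
    - [0, 0, 0]
    - [0, 0, 0]
    - [0, 0, 0]
    - [0, 0, 0]
    - [0, 0, 0]
    - [0, 0, 0]
    - [0, 0, 0]
    - [0, 0, 0]
  dp:
    - [0, 0, -10]
    - [0, 0, -25]
    - [0, 0, -45]
    - [0, 0, -70]
    - [0, 0, -100]
    - [0, 0, -130]
    - [0, 0, -160]
    - [0, 0, -160]
    - [0, 0, -160]
    - [0, 0, -160]
  grip: [0.6, 0.6, 0.6, 0.6, 0.6, 0.6, 0.6, 0.6, 0.6, 0.6]

```text
time: 12.12
eef_pos: [0.5007, 0.0741, 0.2307]
tcp_rot: [-2.728, -1.558, -0.0]
wrist_force: [-0.3, 0.3, -0.7]
gripper_width: 0.4
gripper_force: 0.0
```

Run:
```python
from st import *
s,Rm=st();print(s["gripper_width"])
p,K,M=cam("wrist");np.savez("wrist5.npz",p=p,K=K,M=M);g=cv2.cvtColor(p,cv2.COLOR_RGB2GRAY)
# expected seated plate: top z=.116, y -50..50
for Y in(-60,-50,-45,-30,0,30,45): 
    c=proj([*(P0+yd*Y/1000),.116],K,M);u,v=int(round(c[0])),int(round(c[1]))
    print(Y,c.round(1),g[v,u-14:u+15].tolist() if v<384 else None)
u=int(round(proj([*P0,.116],K,M)[0]));va=int(proj([*(P0-yd*.065),.116],K,M)[1])
print(va,[int(x) for x in g[va:va+40,u]])
# block front/back
```

```text
t 12.12 T (np.float64(0.8), np.float64(2.2), np.float64(230.7)) L (np.float64(0.8), np.float64(2.2), np.float64(184.7)) S (np.float64(0.9), np.float64(52.2), np.float64(184.7)) F (np.float64(0.8), np.float64(-47.8), np.float64(184.8)) theta 0.0 roll -0.0 yawerr -0.0
f_h 0.5 -0.1 -0.7 m [ 0.   -0.01  0.02]
0.39996402270120124
-60 [253.8 123.5] [210, 212, 210, 206, 204, 202, 201, 202, 200, 197, 198, 201, 201, 202, 203, 203, 201, 202, 200, 197, 199, 202, 204, 204, 205, 205, 204, 205, 210]
-50 [253.8 134.4] [223, 220, 211, 205, 202, 201, 200, 191, 164, 132, 115, 101, 93, 91, 92, 93, 92, 92, 95, 114, 148, 178, 188, 188, 184, 185, 189, 189, 195]
-45 [253.8 139.8] [222, 218, 207, 185, 163, 154, 158, 166, 174, 179, 165, 151, 159, 166, 166, 163, 159, 151, 146, 160, 175, 180, 186, 193, 197, 199, 200, 202, 202]
-30 [253.8 155.6] [110, 110, 110, 111, 110, 110, 108, 106, 106, 105, 96, 83, 73, 72, 72, 76, 92, 113, 128, 151, 171, 182, 188, 192, 196, 199, 200, 200, 200]
0 [253.8 185.7] [108, 108, 108, 108, 108, 108, 106, 103, 104, 102, 91, 79, 71, 72, 71, 70, 70, 70, 76, 92, 103, 107, 108, 108, 109, 108, 108, 107, 108]
30 [253.8 214. ] [107, 105, 103, 101, 104, 105, 104, 102, 97, 90, 82, 74, 70, 70, 69, 68, 69, 70, 74, 86, 99, 104, 105, 104, 103, 114, 141, 167, 182]
45 [253.8 227.5] [101, 99, 97, 97, 97, 98, 97, 98, 97, 97, 91, 80, 71, 68, 67, 67, 69, 80, 106, 130, 141, 143, 143, 143, 144, 146, 152, 166, 180]
117 [224, 224, 224, 222, 208, 189, 203, 221, 226, 226, 225, 224, 223, 218, 200, 149, 88, 92, 133, 160, 169, 170, 169, 166, 160, 155, 154, 153, 150, 149, 149, 149, 147, 136, 114, 88, 75, 73, 72, 72]
```

```bash
python3 -c "
from cell import order
print(order.close_job())"
```

```text
the job is handed in; nothing more can be done
None
```

I drew the window plate from the rack, fitted it upright in both grooves on the sill, let go of it and handed the job in at about 12 s; no verdict was returned, and the other two plates were left in the rack untouched.

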